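# Shut and latch the calibration weight box

## Task

Shut the lid of the wooden weight box fully, then turn the steel turnbutton in front of it across the top of the lid, all the way to its stop, so that the lid is secured. Leave the steel weight, the small beaker and the vial beside the box where they stand, upright.

Things in the scene. Friction and masses are not known exactly. Their poses are not given: they have to be found in the camera images.
- dock: aluminium board 160 (x) x 170 (y) x 8 mm, fixed to the worktop, carrying the box and the latch. Origin: centre of its underside, on the worktop. x points from the latch (front, nearer the robot) to the box's hinge (back), z up. The box, 70 (x) x 132 (y) mm, stands on it with its walls from x = -13 to +57 mm and y = -66 to +66 mm; the top of the shut lid is at z = 58 mm
- lid_hinge (a point): middle of the lid's hinge line, at (57, 0, 42) mm in the dock frame; the hinge line runs along dock y
- weight_box_lid (a joint): angle of the brown wooden lid of the box (lid 68 x 132 x 15 mm): 0 shut, 1.57 standing upright on its hinge at the back, up to 1.83; stays where it is left (stiff hinge, about 0.05 N m). Shut, its outer face is level, 16 mm above the hinge line, and reaches forward 70 mm from the hinge line
- turnbutton (a joint): angle of the steel turnbutton about its upright pivot: 0 arm parallel to the box front, pointing to dock -y, clear of the lid; grows counter-clockwise from above; 1.57 square across the lid, along dock +x; stops at -0.4 and 1.65. Stiff (0.02 N m), stays where left. Arm 14 mm wide, underside 60 mm above the worktop (2 mm over the shut lid; turned in too early it keeps the lid from shutting)
- pivot (a point): pivot axis of the turnbutton at the top of its arm, at (-32, -22, 67) mm in the dock frame; the arm reaches 48 mm from the pivot to its tip and turns on a steel pillar 16 mm thick
- thumb_pin (a point): centre of the top of the upright thumb pin of the turnbutton, 10 mm in diameter (12 mm at its head) and 25 mm tall, standing on the arm 36 mm from the pivot; its top is 92 mm above the worktop
- weight_200: bystander: pale steel knob-headed weight, 30 mm in diameter, 47 mm tall, loose on the worktop to the dock's +y side; origin at its underside
- vial_3: bystander: vial with black cap, 24 mm in diameter, 56 mm tall, loose on the worktop to the dock's +y side; origin at its underside
- beaker_100: bystander: small empty glass beaker, 62 mm wide, 70 mm tall, loose on the worktop to the dock's -y side; origin at its underside

How it is judged:
By the outcome, as a careful person would: the job done as asked, in the order asked, and still so for the second after the job is handed in, with the robot touching nothing.
It also fails if it takes over 45 s, if anything falls off the work surface, if the arm or the gripper's body presses on something with over 40 N, if the wrist force passes 120 N, or if a joint passes its speed limit or range.

## Robot

A 7-joint arm with a two-finger parallel gripper is mounted at the origin on a cart in front of the work surface, level with it; the furniture and walls round the work are solid. World frame = base frame: x ahead of the robot, y to its left, z up, the work surface at z = 0. Lengths are in m, angles in rad, forces in N, time in s.
With the tool pointing down it reaches from about 0.4 to 0.85 m from the base axis. Payload 4.5 kg.
Tool frame: the origin (TCP) lies on the centre line of the jaws, within the pads' length; the fingertips stand r.tips_ahead ahead of it and the grasp point (between the pads) is the TCP (r.tips_ahead is the distance from the TCP to the fingertips, in m); z points along the fingers, y is the direction in which the jaws open and shut (so a half turn about z gives the same grasp; the last joint's range is limited). The gripper opens to 88 mm and grips with 3 to 60 N. Pads are 18 mm wide; open, the fingers measure 123 mm over their backs; the gripper's body (75 mm by 187 mm) begins 45 mm behind the grasp point.
Start: joints at [-1.219, 0.689, -0.195, 1.565, 0.157, 0.902, -0.215], TCP at [0.195, 0.594, 0.258] pointing down, gripper open.
Joint ranges: [-3.01, 3.01], [-0.46, 2.08], [-1.47, 1.51], [0.13, 2.56], [-1, 4.14], [0.04, 2.09], [-2.66, 2.66]. Speed limits (rad/s): [2.57, 2.57, 3.14, 3.14, 3.14, 3.14, 3.14].

## Interface

Orientations are given as a unit quaternion [x, y, z, w].
In Python, from plant import r gives the robot as it stands.
- The arm moves only by the shell command python3 -m inch 'ROWS' [FORCE]. ROWS is JSON, a list of rows, each a list of 5 numbers: the shift along the world's x, y, z in units of 25 mm (1.0 is 25 mm), then the turn about the world's z in units of 6 degrees (1.0 is 6 degrees), then the finger opening in mm, from 0 to 88.1. A call has 1 to 5 rows; each row shifts and turns the commanded pose from where the row before left it; what a row does not reach is not made up. A row lasts 1/10 s, in which the tool goes at most 50 mm and 8.59 degrees, less where a joint would pass 70% of its speed; a pose out of reach is approached as far as the arm can. A call is refused whole if a number of a shift passes 1 or a number of a turn 1, either way. A call with a gripper value outside its range is refused whole. The fingers move at their own pace and stop on an object; FORCE is the grip in N (left out, the last holds). Time passes only in rows, so rows that do not move let the fingers close. It gives the time, the measured TCP pose, the force and the opening at its end, in the units of the state.
- r.get_state(): the state, without advancing time (a new reading comes with each control period).
- r.snapshot(name): name is "scene" or "top"; returns a dict with "pixels" (384x512x3 uint8, red, green, blue), "range_z" (384x512 float32, m along the optical axis (not along the pixel's ray), 0 where there is no reading), "K" (3x3 intrinsics, pixels), "position" and "attitude" of the camera in the world. Camera axes: x right, y up, looking along -z (the intrinsics and any distortion apply to the point x, -y, -z); pixel columns grow to the right and rows downward; lengths in m; the calibration is good to about 2 mm. A picture is of the moment at which its call begins.
- r.finish_job(): hands the job in, once; it reports no verdict.
The state is a dict: "clock": time; "q": joint angles; "qd": joint speeds; "joint_torque": joint torques, N m; "tool_pos": TCP position; "eef_rot": TCP orientation; "contact_force": force on the tool from outside, world axes, zero at the start; "moment": the same for the moment, N m; "opening": opening from 0.0 (shut) to 1.0 (fully open).
Only numpy, scipy, OpenCV 4.12 (cv2) and the standard library are available. Lean on these libraries where they do the work, as an engineer would, in place of code of your own. Each camera call takes 0.05 s, during which the arm holds its last target. There are 200 camera calls.

## Working session

There is one attempt and no reset: what is moved stays moved. The work goes in short steps, Python scripts to look and compute and a shell command to move; the robot and the scene stay as the last step left them, time stands still between calls to the robot, and variables do not carry over. Pictures are saved under pics/ and viewed, about 8 in all and at most 12, crops included, and the job is handed in when it is done.

```bash
mkdir -p pics; ls; cat > h.py <<'E'
import numpy as np, cv2
from scipy.spatial.transform import Rotation as R
from plant import r
def rot(a):
    a=np.array(a,float); return a if a.shape==(3,3) else R.from_quat(a).as_matrix()
def snap(n,f):
    s=r.snapshot(n); cv2.imwrite('pics/'+f,s['pixels'][:,:,::-1]); np.savez('pics/'+f+'.npz',**s); return s
def cloud(s):
    K=np.array(s['K']); z=s['range_z']; v,u=np.mgrid[:z.shape[0],:z.shape[1]]
    p=np.stack([(u-K[0,2])/K[0,0]*z,-(v-K[1,2])/K[1,1]*z,-z],-1)
    return p@rot(s['attitude']).T+np.array(s['position'])
E
python3 - <<'E'
from h import *
for n in('scene','top'):
    s=snap(n,n+'0.png'); print(n,{k:v for k,v in s.items() if k not in('pixels','range_z')},(s['range_z']==0).mean())
print(r.get_state(),r.tips_ahead)
E
cd pics; python3 -c "
import cv2,numpy as np
cv2.imwrite('both0.png',cv2.resize(np.vstack([cv2.imread('scene0.png'),cv2.imread('top0.png')]),None,fx=.78,fy=.78))"
```

```text
pics
scene {'K': array([[495.89558282,   0.        , 249.60563254],
       [  0.        , 495.89558282, 192.56240454],
       [  0.        ,   0.        ,   1.        ]]), 'position': array([ 0.05272362, -0.30468956,  0.81879659]), 'attitude': array([ 0.30665498, -0.17079639, -0.43791022,  0.82766295])} 0.003936767578125
top {'K': array([[352.79993189,   0.        , 255.9157272 ],
       [  0.        , 352.79993189, 189.01965222],
       [  0.        ,   0.        ,   1.        ]]), 'position': array([0.42945938, 0.0475133 , 0.9277667 ]), 'attitude': array([-0.07036742,  0.08358041,  0.77732815, -0.61953506])} 0.00384521484375
{'clock': 0.1, 'q': array([-1.21917275,  0.68988067, -0.19449882,  1.56618566,  0.15730608,
        0.90251044, -0.21510541]), 'qd': array([-0.00143788, -0.00099221, -0.0011743 , -0.00098103,  0.00071141,
       -0.0005519 ,  0.00027207]), 'joint_torque': array([-4.18455951e-03, -5.28497207e+01, -1.27186339e+00, -1.53837705e+01,
       -5.25989046e-02,  1.98318055e-03,  7.15034389e-05]), 'tool_pos': array([0.19520377, 0.59319642, 0.2570163 ]), 'eef_rot': array([ 1.58218283e-01,  9.87403838e-01, -7.95169186e-04, -5.86258093e-05]), 'contact_force': array([ 0.59364603,  0.82515435, -0.34200788]), 'moment': array([0.00506297, 0.0090047 , 0.00784102]), 'opening': 0.9973735406720929} 0.019
```

View pics/both0.png

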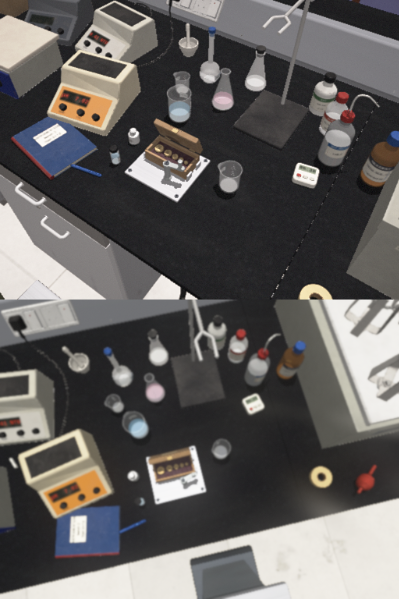

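The top view shows the dock, a white board, at about (226,226) px in full resolution. The lid is open at the back, the weight and vial are to its left, and the beaker is to its right. Next I'll measure the dock.

```bash
python3 - <<'E'
from h import *
for n in('scene','top'):
    s=np.load(f'pics/{n}0.png.npz'); P=cloud(s); px=s['pixels'].astype(int)
    z=P[...,2]
    m=(px.min(-1)>130)&(z>0.0)&(z<0.018)
    c=(230,215) if n=='scene' else (226,226)
    k,l,st,ce=cv2.connectedComponentsWithStats(m.astype(np.uint8))
    # largest comp near c
    d=[(st[i,4] if np.hypot(*(ce[i]-c))<50 else 0) for i in range(k)]; d[0]=0
    i=int(np.argmax(d)); q=P[l==i]
    # reproject contour to plane z=8mm via pixel rays
    cs=max(cv2.findContours((l==i).astype(np.uint8),cv2.RETR_EXTERNAL,cv2.CHAIN_APPROX_NONE)[0],key=len)[:,0,:]
    K=s['K']; Rm=rot(s['attitude']); t=s['position']
    dd=np.c_[(cs[:,0]-K[0,2])/K[0,0],-(cs[:,1]-K[1,2])/K[1,1],-np.ones(len(cs))]@Rm.T
    w=t+dd*((0.008-t[2])/dd[:,2])[:,None]
    rc=cv2.minAreaRect((w[:,:2]*1000).astype(np.float32))
    print(n,st[i],'z',np.median(q[:,2]),rc); print(cv2.boxPoints(rc).round(1).tolist())
    # objects near dock
    cx,cy=np.array(rc[0])/1000
    near=(np.hypot(P[...,0]-cx,P[...,1]-cy)<0.25)&(z>0.02)&(z<.2)
    k,l,st,ce=cv2.connectedComponentsWithStats(near.astype(np.uint8))
    for i in range(1,k):
        if st[i,4]>25:
            q=P[l==i]; print(' obj',ce[i].round(),st[i,4],'med',np.median(q,0).round(3),'zmax',q[:,2].max().round(3), 'rgb',px[l==i].mean(0).round())
a=cv2.imread('pics/scene0.png')[145:265,125:325]; b=cv2.imread('pics/top0.png')[160:280,140:340]
cv2.imwrite('pics/crop0.png',cv2.resize(np.vstack([a,b]),None,fx=2.5,fy=2.5,interpolation=cv2.INTER_CUBIC))
E
```

```text
scene [ 160  194  109   65 2209] z 0.008171638839982953 ((557.6621704101562, 108.5438003540039), (159.84364318847656, 170.48577880859375), 1.010087251663208)
[[476.29998779296875, 192.39999389648438], [479.29998779296875, 21.899999618530273], [639.0999755859375, 24.700000762939453], [636.0999755859375, 195.1999969482422]]
 obj [229. 130.] 1144 med [0.735 0.199 0.063] zmax 0.093 rgb [133. 138. 141.]
 obj [140. 147.] 1026 med [0.587 0.338 0.047] zmax 0.107 rgb [174. 153. 124.]
 obj [223. 192.] 3242 med [0.594 0.101 0.041] zmax 0.115 rgb [113.  95.  81.]
 obj [171. 172.] 171 med [0.578 0.242 0.032] zmax 0.05 rgb [188. 184. 183.]
 obj [146. 195.] 206 med [0.492 0.233 0.043] zmax 0.06 rgb [91. 95. 99.]
 obj [294. 223.] 861 med [ 0.601 -0.054  0.049] zmax 0.073 rgb [126. 123. 123.]
top [ 187  187   77   76 1889] z 0.007008576441421721 ((557.6394653320312, 107.03950500488281), (162.83258056640625, 173.48062133789062), 1.3077890872955322)
[[474.29998779296875, 191.89999389648438], [478.20001220703125, 18.5], [641.0, 22.200000762939453], [637.0999755859375, 195.60000610351562]]
 obj [173. 160.] 807 med [0.748 0.203 0.047] zmax 0.092 rgb [124. 138. 146.]
 obj [283. 190.] 230 med [ 0.606 -0.059  0.059] zmax 0.071 rgb [104. 104. 104.]
 obj [222. 213.] 1988 med [0.584 0.104 0.035] zmax 0.115 rgb [135. 116. 101.]
 obj [130. 231.] 703 med [0.584 0.338 0.048] zmax 0.101 rgb [177. 150. 111.]
 obj [170. 226.] 117 med [0.578 0.243 0.031] zmax 0.049 rgb [200. 199. 196.]
 obj [178. 259.] 96 med [0.493 0.234 0.054] zmax 0.059 rgb [83. 85. 88.]
```

View pics/crop0.png

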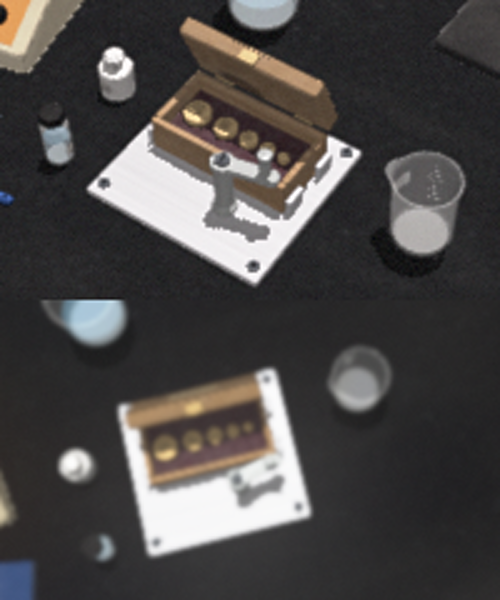

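The lid is roughly upright (top edge about 115 mm). The dock is at (0.558, 0.108) with yaw about 1.1°, and the turnbutton is near angle 0. One more measurement: lid angle, pin position and tall obstacles.

```bash
cat >> h.py <<'E'
C=np.array([.5577,.108]); Y=np.radians(1.1); RD=np.array([[np.cos(Y),-np.sin(Y)],[np.sin(Y),np.cos(Y)]])
def dock(P):
    Q=P.copy(); Q[...,:2]=(P[...,:2]-C)@RD; return Q*1000
def world(x,y): return C+RD@np.array([x,y])/1000
E
python3 - <<'E'
from h import *
for n in('scene','top'):
    s=np.load(f'pics/{n}0.png.npz'); P=cloud(s); D=dock(P); px=s['pixels'].astype(int)
    m=(abs(D[...,1])<62)&(D[...,2]>62)&(D[...,0]>35)&(D[...,0]<110)&(D[...,2]<125)
    q=D[m]; print(n,'lid pts',len(q))
    for lo in range(62,120,10):
        k=q[(q[:,2]>=lo)&(q[:,2]<lo+10)]
        if len(k): print('  z',lo,'x pct',np.percentile(k[:,0],[5,25,50,75,95]).round(1))
    m=(D[...,0]>-90)&(D[...,0]<20)&(abs(D[...,1])<90)&(D[...,2]>60)&(D[...,2]<100)
    q=D[m]; 
    for a,b in((60,72),(72,82),(82,100)):
        k=q[(q[:,2]>=a)&(q[:,2]<b)]; print('  tb',a,len(k),k.mean(0).round(1) if len(k) else '',k.min(0).round(1) if len(k) else '',k.max(0).round(1) if len(k) else '')
    t=(P[...,2]>.12)&(P[...,2]<.6)&(P[...,0]>.1)&(P[...,0]<.85)&(P[...,1]>-.15)&(P[...,1]<.8)
    q=P[t]; 
    H={}
    for p in q:
        k=(round(p[0]*20)/20,round(p[1]*20)/20); H[k]=max(H.get(k,0),round(float(p[2]),3))
    print(sorted(H.items()))
print(world(57,0),world(-32,-22),world(-32,-58))
E
```

```text
scene lid pts 708
  z 62 x pct [47.  47.9 48.8 49.9 50.9]
  z 72 x pct [43.3 44.3 45.  46.1 47.2]
  z 82 x pct [39.4 40.2 41.1 42.3 43.1]
  z 92 x pct [35.7 36.5 37.4 38.7 39.6]
  z 102 x pct [35.4 37.  39.7 43.  47.4]
  z 112 x pct [39.1 41.7 43.7 45.  46.5]
  tb 60 194 [-29.3 -38.6  66.5] [-41.  -67.2  60.2] [-15.6 -11.6  71.9]
  tb 72 19 [-27.3 -52.9  75.8] [-36.7 -60.4  72. ] [-23.2 -19.2  81.6]
  tb 82 37 [-24.8 -56.7  89.8] [-29.4 -61.3  83. ] [-17.4 -50.4  93.9]
[((0.5, 0.65), 0.132), ((0.5, 0.7), 0.131), ((0.55, 0.65), 0.133), ((0.55, 0.7), 0.133), ((0.55, 0.75), 0.133), ((0.6, 0.45), 0.123), ((0.6, 0.5), 0.124), ((0.6, 0.55), 0.122), ((0.6, 0.65), 0.132), ((0.6, 0.7), 0.132), ((0.6, 0.75), 0.133), ((0.6, 0.8), 0.132), ((0.65, 0.35), 0.126), ((0.65, 0.4), 0.127), ((0.65, 0.45), 0.127), ((0.65, 0.5), 0.127), ((0.65, 0.55), 0.124), ((0.65, 0.65), 0.132), ((0.65, 0.7), 0.133), ((0.65, 0.75), 0.134), ((0.65, 0.8), 0.133), ((0.7, 0.35), 0.126), ((0.7, 0.4), 0.127), ((0.7, 0.45), 0.128), ((0.7, 0.5), 0.127), ((0.7, 0.55), 0.126), ((0.7, 0.65), 0.133), ((0.7, 0.7), 0.133), ((0.7, 0.
[... 514 characters left out ...]
5.1]
  tb 60 124 [-30.3 -35.9  66.6] [-42.4 -67.1  62. ] [-18.5 -12.1  71.8]
  tb 72 0   
  tb 82 21 [-25.  -57.   90.3] [-30.1 -62.2  87.9] [-19.8 -51.9  93.3]
[((0.6, 0.5), 0.124), ((0.6, 0.55), 0.121), ((0.65, 0.35), 0.125), ((0.65, 0.4), 0.126), ((0.65, 0.45), 0.126), ((0.65, 0.5), 0.127), ((0.65, 0.55), 0.124), ((0.7, 0.35), 0.124), ((0.7, 0.4), 0.126), ((0.7, 0.45), 0.126), ((0.7, 0.5), 0.126), ((0.7, 0.55), 0.124), ((0.75, -0.05), 0.381), ((0.75, 0.0), 0.381), ((0.75, 0.35), 0.122), ((0.75, 0.4), 0.122), ((0.8, -0.05), 0.382), ((0.8, 0.0), 0.38), ((0.85, -0.05), 0.381), ((0.85, 0.1), 0.129), ((0.85, 0.15), 0.126)]
[0.6146895  0.10909425] [0.52612824 0.08538974] [0.52681935 0.04939637]
```

Lid angle is about 69° and the turnbutton about 0.2 rad, clear of the lid edge by about 2.6 mm. The clamp stand at x>0.72, y<0.02 has to be avoided. I'll move above and behind the lid with the fingers shut and the jaws along dock y.

```bash
python3 -m inch '[[0.9,-1,0,0.4,0],[0.9,-1,0,0.4,0],[0.9,-1,0,0.4,0],[0.9,-1,0,0.4,0],[0.9,-1,0,0.4,0]]' 20
python3 -m inch '[[0.9,-1,0,0.4,0],[0.9,-1,0,0.4,0],[0.9,-1,0,0.4,0],[0.9,-1,0,0,0],[0.9,-1,0,0,0]]'
python3 -m inch '[[0.9,-1,0,0,0],[0.9,-1,0,0,0],[0.9,-1,0,0,0],[0.9,-1,0,0,0],[0.9,-1,0,0,0]]'
python3 -m inch '[[0.9,-1,0,0,0],[0.9,-1,0,0,0],[0.9,-1,0,0,0],[0,0,0,0,0],[0,0,0,0,0]]'
```

```text
clock: 0.6
tool_pos: [0.3085, 0.4674, 0.2574]
eef_rot: [0.053, 0.999, -0.0, -0.0]
contact_force: [0.7, -0.3, 0.6]
opening: 0.569
clock: 1.1
tool_pos: [0.421, 0.3424, 0.2575]
eef_rot: [-0.009, 1.0, -0.0, -0.0]
contact_force: [0.2, 0.5, 0.0]
opening: 0.116
clock: 1.6
tool_pos: [0.5334, 0.2174, 0.2574]
eef_rot: [-0.009, 1.0, -0.0, -0.0]
contact_force: [-0.3, -0.2, 0.7]
opening: 0.008
clock: 2.1
tool_pos: [0.6002, 0.143, 0.2571]
eef_rot: [-0.008, 1.0, 0.0, -0.001]
contact_force: [-0.9, 0.2, 0.9]
opening: 0.007
```

```bash
python3 -m inch '[[1,-0.6,0,0,0],[0.9,-0.5,0,0,0],[0,0,-1,0,0],[0,0,-1,0,0],[0,0,-1,0,0]]'
python3 -m inch '[[0,0,-0.8,0,0],[0,0,-0.8,0,0],[0,0,-0.8,0,0],[0,0,-0.7,0,0],[0,0,0,0,0]]'
python3 - <<'E'
from h import *
s=snap('scene','s1.png'); cv2.imwrite('pics/c1.png',cv2.resize(s['pixels'][60:270,100:340,::-1],None,fx=2.5,fy=2.5))
print(r.get_state()['tool_pos'])
E
```

```text
clock: 2.6
tool_pos: [0.6468, 0.1184, 0.1819]
eef_rot: [-0.01, 1.0, 0.001, -0.0]
contact_force: [0.1, -0.1, 0.2]
opening: 0.001
clock: 3.1
tool_pos: [0.6449, 0.1178, 0.1028]
eef_rot: [-0.01, 1.0, -0.0, -0.003]
contact_force: [-1.3, -0.3, -0.2]
opening: 0.004
[0.64609587 0.11786733 0.10436605]
```

View pics/c1.png

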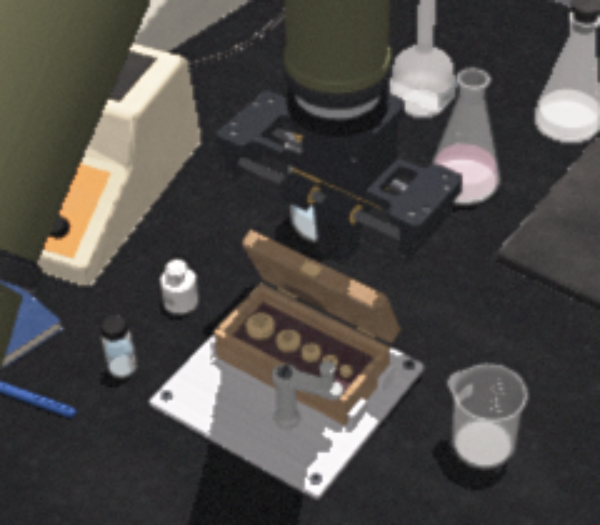

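The closed fingers are behind the lid near (310,230) in the crop. The lid still leans forward, and everything else is undisturbed. Now I push toward -x.

```bash
python3 -m inch '[[-0.4,0,0,0,0],[-0.4,0,0,0,0],[-0.3,0,0,0,0],[-0.3,0,0,0,0],[-0.3,0,0,0,0]]'
python3 -m inch '[[-0.3,0,0,0,0],[-0.3,0,0,0,0],[-0.3,0,0,0,0],[-0.3,0,0,0,0],[-0.2,0,0,0,0]]'
python3 -m inch '[[0,0,-0.2,0,0],[0,0,-0.2,0,0],[0,0,-0.2,0,0],[0,0,-0.1,0,0],[0,0,0,0,0]]'
python3 - <<'E'
from h import *
s=snap('scene','s2.png'); cv2.imwrite('pics/c2.png',cv2.resize(s['pixels'][60:270,100:340,::-1],None,fx=2.5,fy=2.5))
E
```

```text
clock: 3.65
tool_pos: [0.6061, 0.1168, 0.1063]
eef_rot: [-0.009, 1.0, 0.001, 0.002]
contact_force: [2.5, -0.3, -0.4]
opening: 0.005
clock: 4.15
tool_pos: [0.5689, 0.1161, 0.1051]
eef_rot: [-0.009, 1.0, -0.0, -0.001]
contact_force: [0.7, 0.0, 1.5]
opening: 0.007
clock: 4.65
tool_pos: [0.57, 0.1161, 0.087]
eef_rot: [-0.009, 1.0, -0.0, -0.001]
contact_force: [-0.1, 0.6, -0.2]
opening: 0.002
```

View pics/c2.png

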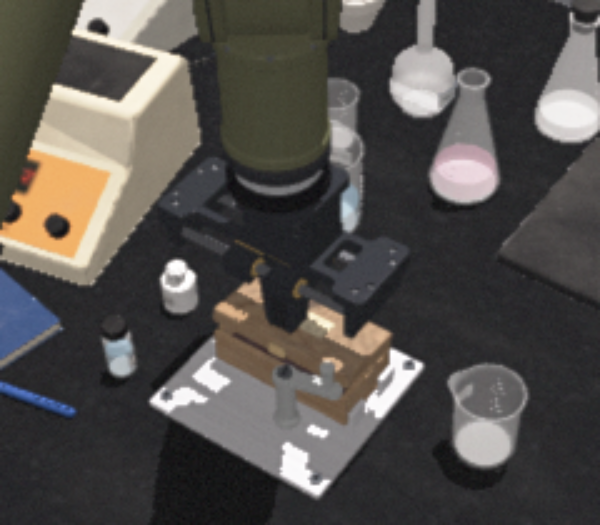

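The lid is nearly shut, with the fingertips on it at about (290,320), and the box front is clear of the turnbutton. I'll press down gently until the force rises.

```bash
python3 -m inch '[[0,0,-0.15,0,0],[0,0,-0.15,0,0],[0,0,-0.1,0,0],[0,0,0,0,0]]'
python3 -m inch '[[0,0,-0.05,0,0],[0,0,-0.05,0,0],[0,0,0,0,0]]'
```

```text
clock: 5.1
tool_pos: [0.5702, 0.1163, 0.0776]
eef_rot: [-0.009, 1.0, -0.0, -0.0]
contact_force: [0.2, 0.0, 1.0]
opening: 0.005
clock: 5.4
tool_pos: [0.5703, 0.1163, 0.0772]
eef_rot: [-0.009, 1.0, -0.0, 0.001]
contact_force: [-5.7, -1.7, 19.0]
opening: 0.004
```

The lid is on its stop: tips at 58.2 mm with 19 N, matching the shut height of 58 mm. I'll lift, then move over the pin while turning the jaws along its tangent.

```bash
python3 -m inch '[[0,0,0.5,0,0],[0,0,1,0,0],[0,0,1,0,0],[0,0,0.5,0,0]]'
python3 -m inch '[[-0.3,-0.5,0,-1,40],[-0.3,-0.5,0,-1,40],[-0.3,-0.5,0,-1,40],[-0.3,-0.5,0,-1,40],[-0.3,-0.6,0,-1,40]]'
python3 -m inch '[[0,0,0,-1,40],[0,0,0,-1,40],[0,0,0,-1,40],[0,0,0,-1,40],[0,0,0,-1,40]]'
python3 -m inch '[[0,0,0,-1,40],[0,0,0,-1,40],[0,0,0,-1,40],[0,0,0,-0.3,40],[0,0,0,0,40]]'
python3 - <<'E'
from h import *
g=r.get_state(); print('q',g['q'].round(2),R.from_quat(g['eef_rot']).as_matrix()[:,1].round(3))
for n in('scene','top'):
    s=snap(n,n+'3.png'); D=dock(cloud(s))
    for a,b in((60,72),(83,94)):
        m=(D[...,0]>-50)&(D[...,0]<5)&(D[...,1]>-80)&(D[...,1]<0)&(D[...,2]>a)&(D[...,2]<b)
        k=D[m]; print(n,a,len(k),k.mean(0).round(1) if len(k) else '',k.max(0).round(1) if len(k) else '')
    m=(D[...,0]>0)&(D[...,0]<50)&(abs(D[...,1])<60)&(D[...,2]<75)&(D[...,2]>45); k=D[m]
    print(n,'lid plane',len(k),np.linalg.lstsq(np.c_[k[:,:2],np.ones(len(k))],k[:,2],rcond=None)[0].round(3) if len(k)>9 else '',np.median(k[:,2]) if len(k) else '')
a=cv2.imread('pics/scene3.png')[130:270,130:330]
cv2.imwrite('pics/c3.png',cv2.resize(a,None,fx=3,fy=3))
E
```

```text
clock: 5.8
tool_pos: [0.5714, 0.1165, 0.1522]
eef_rot: [-0.009, 1.0, 0.001, 0.002]
contact_force: [0.4, -0.2, -0.2]
opening: 0.004
clock: 6.3
tool_pos: [0.5325, 0.0511, 0.15]
eef_rot: [0.252, 0.968, 0.0, -0.0]
contact_force: [-0.4, 0.6, 0.5]
opening: 0.433
clock: 6.8
tool_pos: [0.5328, 0.0512, 0.15]
eef_rot: [0.494, 0.869, -0.0, -0.0]
contact_force: [0.0, 1.1, 0.6]
opening: 0.457
clock: 7.3
tool_pos: [0.5328, 0.0513, 0.1501]
eef_rot: [0.634, 0.773, -0.0, 0.0]
contact_force: [-0.4, -0.4, 0.4]
opening: 0.456
q [-0.23  0.74  0.07  1.94 -0.11  0.47  0.12] [ 0.981  0.195 -0.   ]
scene 60 205 [-28.4 -39.2  66.4] [  4.2 -12.2  71.1]
scene 83 32 [-24.2 -56.6  90.1] [-17.6 -51.3  94. ]
scene lid plane 311 [-5.0000e-03 -4.0000e-03  5.8237e+01] 58.356637457812056
top 60 0  
top 83 0  
top lid plane 200 [3.0000e-03 4.0000e-03 5.6955e+01] 57.194617071882945
```

View pics/c3.png

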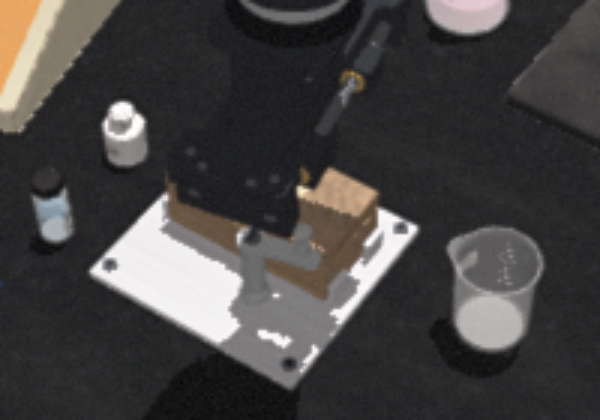

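The lid is level at 57–58 mm in both views, so it's shut. The pin is at dock (-24.5,-57), and the weight, vial and beaker stand as before. I'll lower around the pin and close to a loose cage.

```bash
python3 -m inch '[[0.05,-0.03,-0.8,0,40],[0,0,-0.8,0,40],[0,0,-0.5,0,40],[0,0,-0.3,0,40],[0,0,0,0,40]]' 5
python3 -m inch '[[0,0,0,0,14],[0,0,0,0,14],[0,0,0,0,14],[0,0,0,0,14],[0,0,0,0,14]]' 
python3 - <<'E'
from h import *
s=snap('scene','s4.png')
cv2.imwrite('pics/c4.png',cv2.resize(s['pixels'][130:270,130:330,::-1],None,fx=3,fy=3))
p=r.get_state()['tool_pos']; print('tcp',p,'dock',dock(p))
x0=p[:2]
for d in range(0,100,10):
    a=.2+np.radians(d); a=min(a,1.72); w=world(-32+36*np.sin(a),-22-36*np.cos(a)); print(d,((w-world(-32+36*np.sin(.2),-22-36*np.cos(.2)))/.025).round(2))
E
```

```text
clock: 7.9
tool_pos: [0.5336, 0.0504, 0.0895]
eef_rot: [0.635, 0.773, -0.0, -0.001]
contact_force: [0.8, 0.4, 0.3]
opening: 0.46
clock: 8.4
tool_pos: [0.5342, 0.0505, 0.0905]
eef_rot: [0.635, 0.773, 0.0, 0.0]
contact_force: [-0.1, 0.1, -0.3]
opening: 0.163
tcp [0.53411824 0.05050973 0.09044739] dock [-24.6810816  -57.02696321  90.44739381]
0 [0. 0.]
10 [0.24 0.08]
20 [0.46 0.19]
30 [0.66 0.34]
40 [0.83 0.53]
50 [0.96 0.74]
60 [1.06 0.97]
70 [1.11 1.22]
80 [1.13 1.47]
90 [1.11 1.65]
```

View pics/c4.png

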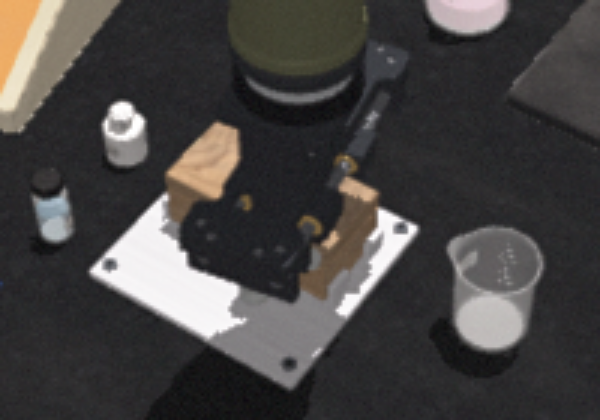

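The jaws hold the pin loosely (14.4 mm opening) with no contact force. Now I follow the arc, turning the jaws with it.

```bash
python3 -m inch '[[0.12,0.04,0,0.8,14],[0.12,0.04,0,0.8,14],[0.11,0.05,0,0.8,14],[0.11,0.06,0,0.8,14]]'
python3 -m inch '[[0.1,0.07,0,0.8,14],[0.1,0.08,0,0.8,14],[0.09,0.09,0,0.9,14],[0.08,0.1,0,0.9,14]]'
python3 -m inch '[[0.07,0.1,0,0.8,14],[0.06,0.11,0,0.8,14],[0.05,0.11,0,0.8,14],[0.05,0.12,0,0.9,14]]'
python3 -m inch '[[0.03,0.12,0,0.8,14],[0.02,0.13,0,0.8,14],[0.01,0.12,0,0.9,14],[0.01,0.13,0,0.9,14]]'
```

```text
clock: 8.85
tool_pos: [0.5451, 0.0551, 0.0902]
eef_rot: [0.496, 0.869, -0.0, -0.0]
contact_force: [-1.1, 0.3, 0.0]
opening: 0.158
clock: 9.25
tool_pos: [0.5544, 0.0634, 0.0902]
eef_rot: [0.334, 0.943, -0.0, -0.0]
contact_force: [-0.7, 0.2, -0.5]
opening: 0.162
clock: 9.65
tool_pos: [0.5603, 0.0742, 0.0902]
eef_rot: [0.167, 0.986, -0.0, -0.0]
contact_force: [-1.0, -0.9, 0.6]
opening: 0.158
clock: 10.05
tool_pos: [0.5622, 0.0866, 0.0902]
eef_rot: [-0.01, 1.0, -0.001, -0.0]
contact_force: [-0.7, -1.4, -0.1]
opening: 0.159
```

```bash
python3 -m inch '[[0,0.1,0,0.3,14],[-0.01,0.08,0,0,14],[0,0,0,0,14]]'
python3 -m inch '[[0,0.08,0,0,14],[0,0,0,0,14]]'
```

```text
clock: 10.35
tool_pos: [0.5623, 0.0911, 0.0903]
eef_rot: [-0.023, 1.0, -0.0, 0.0]
contact_force: [0.8, -1.2, -0.0]
opening: 0.158
clock: 10.55
tool_pos: [0.5622, 0.0915, 0.0902]
eef_rot: [-0.023, 1.0, -0.002, -0.0]
contact_force: [1.4, -5.1, 0.4]
opening: 0.163
```

The force jumped to 5 N at y=0.0915, where the stop was expected (about 0.091). One more small push to confirm, then open, lift and withdraw.

```bash
python3 -m inch '[[0,0.06,0,0,14],[0,0,0,0,14]]'
python3 -m inch '[[0,-0.14,0,0,16],[0,0,0,0,30],[0,0,0,0,40],[0,0,0,0,40]]'
python3 -m inch '[[0,0,0.5,0,40],[0,0,1,0,40],[0,0,1,0,40],[0,0,1,0,40],[0,0,1,0,40]]'
python3 -m inch '[[-0.9,1,0.3,0,40],[-0.9,1,0.3,0,40],[-0.9,1,0.3,0,40],[-0.9,1,0,0,40],[-0.9,1,0,0,40]]'
python3 -m inch '[[-0.5,1,0,0,40],[-0.5,1,0,0,40],[-0.5,1,0,0,40],[-0.5,1,0,0,40],[0,0,0,0,40]]'
python3 - <<'E'
from h import *
out=[]
for n in('scene','top'):
    s=snap(n,n+'5.png'); P=cloud(s); D=dock(P)
    m=(D[...,0]>-50)&(D[...,0]<40)&(D[...,1]>-70)&(D[...,1]<30)&(D[...,2]>83)&(D[...,2]<96); k=D[m]
    if len(k):
        c=k.mean(0); print(n,'pin',c.round(1),'angle',np.arctan2(c[0]+32,-(c[1]+22)).round(3))
    m=(D[...,0]>0)&(D[...,0]<50)&(D[...,1]>5)&(D[...,1]<60)&(D[...,2]<75)&(D[...,2]>45); k=D[m]
    print(n,'lid',np.linalg.lstsq(np.c_[k[:,:2],np.ones(len(k))],k[:,2],rcond=None)[0].round(3))
    z=P[...,2]
    for nm,x,y in(('weight',.578,.242),('vial',.493,.234),('beaker',.603,-.056)):
        q=P[(np.hypot(P[...,0]-x,P[...,1]-y)<.045)&(z>.02)&(z<.08)]; print('  ',nm,np.median(q,0).round(3),q[:,2].max().round(3))
a=cv2.imread('pics/scene5.png')[145:265,125:325]; b=cv2.imread('pics/top5.png')[160:280,140:340]
cv2.imwrite('pics/c5.png',cv2.resize(np.vstack([a,b]),None,fx=2.5,fy=2.5))
E
```

```text
clock: 10.75
tool_pos: [0.5622, 0.0917, 0.0901]
eef_rot: [-0.023, 1.0, -0.003, -0.0]
contact_force: [2.6, -7.0, 0.2]
opening: 0.162
clock: 11.15
tool_pos: [0.5619, 0.0927, 0.0903]
eef_rot: [-0.025, 1.0, 0.001, -0.0]
contact_force: [0.2, -0.6, 0.8]
opening: 0.429
clock: 11.65
tool_pos: [0.5619, 0.0921, 0.2047]
eef_rot: [-0.025, 1.0, 0.0, 0.0]
contact_force: [0.7, 1.2, -0.4]
opening: 0.455
clock: 12.15
tool_pos: [0.4486, 0.218, 0.2265]
eef_rot: [-0.024, 1.0, 0.001, 0.001]
contact_force: [0.3, 0.1, 0.6]
opening: 0.453
clock: 12.65
tool_pos: [0.397, 0.3216, 0.2265]
eef_rot: [-0.028, 1.0, 0.002, -0.0]
contact_force: [-0.1, 0.1, 0.3]
opening: 0.455
scene pin [  3.7 -18.6  90.7] angle 1.666
scene lid [-2.0000e-03 -1.4000e-02  5.8954e+01]
   weight [0.578 0.242 0.032] 0.05
   vial [0.492 0.233 0.044] 0.059
   beaker [ 0.601 -0.054  0.049] 0.073
top pin [  2.7 -18.9  90. ] angle 1.659
top lid [-9.0000e-03 -1.5000e-02  5.7953e+01]
   weight [0.578 0.243 0.032] 0.049
   vial [0.493 0.234 0.054] 0.059
   beaker [ 0.606 -0.059  0.06 ] 0.074
```

View pics/c5.png

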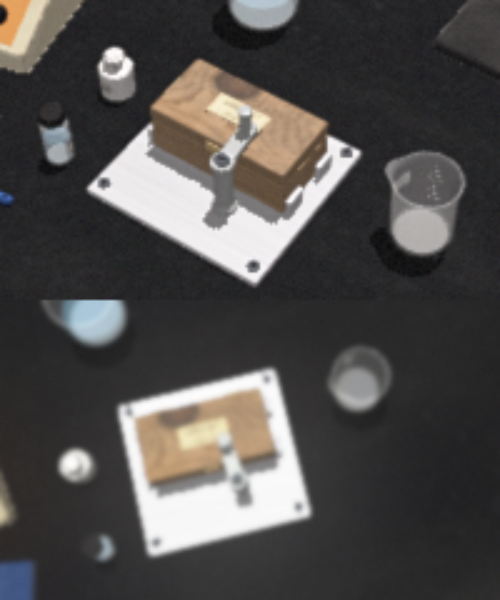

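The lid is flat and shut. The turnbutton lies across it, with the pin at (245,120) in the crop and an angle of about 1.66, which is the stop. The bystanders are unmoved and the arm is clear, so I'm handing in.

```bash
python3 -c "
from plant import r
print(r.finish_job())"
```

```text
the job is handed in; nothing more can be done
None
```

The lid is shut and the turnbutton is across it at its stop. I handed the job in after about 13 s on the robot's clock; it gave no verdict.

- **Lid:** I swung it over with the closed fingers and pressed it to its stop at 19 N, with the fingertips at 58.2 mm. The last check found it level, at 58–59 mm across both cameras.
- **Turnbutton:** I turned it by its thumb pin until the force rose to about 7 N at the expected stop. Both cameras put it at about 1.66 rad, against a stop of 1.65, which is within measurement error.
- **Bystanders:** the weight, beaker and vial are upright and within 1 mm of where they started.
- **Arm:** it is withdrawn and touching nothing.

No check failed. The two cameras differed by about 1 mm on lid height and pin position, within the 2 mm calibration.

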